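# Lock the rice box with its oblong-eye plate

### The arm

A 7-joint arm with a two-finger parallel gripper is mounted at the origin on the work surface. World frame = base frame: x ahead of the robot, y to its left, z up, the work surface at z = 0. Lengths are in mm, angles in rad, forces in N, time in s.
With the tool pointing down it reaches from about 375 to 925 mm from the base axis. Payload 3.1 kg.
Tool frame: the origin (TCP) lies between the finger pads; the fingertips stand 17 mm ahead of it and the grasp point (between the pads) lies 2 mm behind it; z points along the fingers, y is the line along which they close (so a half turn about z gives the same grasp; the last joint's range is limited). The gripper opens to 85 mm and grips with 20 to 120 N. Pads are 22 mm wide; open, the fingers measure 114 mm over their backs; the gripper's body (76 mm by 85 mm) begins 54 mm behind the grasp point. The pads swing forward as they close: fully open they stand 13 mm farther back than shut.
Start: joints at [1.087, 0.383, 0.044, 1.598, -0.018, 1.161, -0.05], TCP at [244.614, -602.219, 248.269] pointing down, gripper open.
Joint ranges: [-2.61, 2.61], [-0.41, 2.15], [-1.48, 1.57], [0, 2.5], [-1.57, 4.71], [0.05, 1.97], [-2.85, 2.85]. Speed limits (rad/s): [2.79, 2.79, 3.14, 3.14, 3.14, 3.14, 3.14].

### API

Orientations are given as a unit quaternion [w, x, y, z].
In Python, from workcell import observe, get_image, robot gives the robot as it stands.
- The arm moves only by the shell command python3 -m crank 'ROWS' [FORCE]. ROWS is JSON, a list of rows, each a list of 3 entries, a list of its own where there are three numbers: the shift along the world's x, y, z in units of 25 mm (1.0 is 25 mm), then the turn, a rotation vector about the world's x, y, z in units of 6 degrees (1.0 is 6 degrees), then the opening, from 0 (shut) to 1 (fully open). A call has 1 to 10 rows; each row shifts and turns the commanded pose from where the row before left it; what a row does not reach is not made up. A row lasts 1/12 s, in which the tool goes at most 41.7 mm and 7.16 degrees, less where a joint would pass 70% of its speed; a pose out of reach is approached as far as the arm can. A call is refused whole if a number of a shift passes 1 or a number of a turn 1, either way. A call with a gripper value outside its range is refused whole. The fingers move at their own pace and stop on an object; FORCE is the grip in N (left out, the last holds). Time passes only in rows, so rows that do not move let the fingers close. It gives the time, the measured TCP pose, the force, the opening and the grip force at its end, in the units of the state.
- observe(): the state, without advancing time (a new reading comes with each control period).
- get_image(name): name is "scene" or "top" or "wrist"; returns a dict with "frame" (400x640x3 uint8, red, green, blue), "fov_y" (degrees; the focal length in pixels is half the picture's height over the tangent of half this angle, whatever the lens; pixels are square), "cx", "cy" (the principal point, pixels), "T" (4x4, takes a point from camera to world coordinates). Camera axes: x right, y up, looking along -z (the intrinsics and any distortion apply to the point x, -y, -z); pixel columns grow to the right and rows downward; lengths in mm; the calibration is good to about 2 mm. A picture is of the moment at which its call begins. There is no depth.
- robot.finish_job(): hands the job in; it is judged then, once.
The state is a dict: "time": time; "joint_pos": joint angles; "joint_vel": joint speeds; "joint_efforts": joint torques, N m; "eef_pos": TCP position; "tcp_rot": TCP orientation; "ft_force": force on the tool from outside, world axes, zero at the start; "torque": the same for the moment, N m; "width": finger opening in mm; "gripper_force": force on a finger pad.
Only numpy, scipy, OpenCV 4.12 (cv2) and the standard library are available. Lean on these libraries where they do the work, as an engineer would, in place of code of your own. Each camera call takes 0.05 s, during which the arm holds its last target. There are 200 camera calls.

### The job

Lock the rice box on the kitchen worktop: take the loose steel locking plate by its black grip, tilt it so that the bar-shaped head of the stud on the box lid goes through the plate's oblong eye, then level the plate so that it lies flat on the lid along the slot, caught under the stud's head, and let go of it. Work gently, because a hard pull or push breaks the small stud or cracks the lid, and leave the soap bottle, mug and bowl where they stand.

Things in the scene. Friction and masses are not known exactly. Their poses are not given: they have to be found in the camera images.
- plate: Loose steel locking plate, 35 wide x 5 thick mm, about 160 g, flat on the worktop. Origin: centre of its oblong eye, on the underside; x along the plate to its nose, z up. The eye is a through opening 30 long (x -15 to 15) x 15 wide. A nose bar closes it from x 15 to 29, side rails 10 wide lie either side, solid plate runs from x -15 to the tail at x -66. The eye is shorter than the stud's head.
- grip (a point): Middle of the plate's upright black plastic grip: plate x -50, 28 mm above the plate's underside; axes as the plate's. The grip is 26 long (x) x 12 thick (y) and rises from the plate's top (5 mm) to 38 mm above the underside.
- nose (a point): Centre of the plate's nose bar (14 mm long in x): plate x 22, 2.5 above the underside. Beyond it a lip bends up 38 degrees, to plate x 43, 15 high. With the plate tilted 38 degrees nose down, the bar goes down past one end of the stud's head and is drawn back under it to meet the stem; only then does the eye's other end clear the head's other end (by about 2 mm) as the grip end is lowered.
- box: White rice box with its grey lid on, fixed. Origin: centre of the underside; x along its longer side. Lid 212 x 172 mm, its flat top 100 mm above the worktop, with a dark slot in it along the box's x.
- soap: Closed glass soap bottle, 60 mm diameter, 170 tall, standing; origin at the centre of its foot. To be left alone.
- mug: White ceramic mug, 80 mm diameter, 90 tall; origin at the centre of its foot. To be left alone.
- bowl: Steel bowl, 110 mm diameter, 50 tall; origin at the centre of its foot. To be left alone.
- keeper: Middle of the dark 68 mm slot in the lid, at the lid's top; x along it, z up. In it stands a small stud at y 0, clamped tight anywhere up to 15 mm either way along x from this point: to be seen or felt. Stem 8 mm in diameter; head a bar 38 long (x) x 10 wide (y), underside 18 and top 24 mm above the lid, alike both ways round. More than 15 N on the stud breaks it; below, it stands still.
Things that resemble listed ones, but are neither listed nor needed, are in the scene too. Of the things that look like the plate, take the one that is farthest from the robot's base at the start.

How it is judged (in metres and radians):
At the end, for the whole second after the job is handed in: The plate lies flat on the lid (within 3 mm, tilt under 0.06 rad), right way up, along the slot within 0.25 rad, eye's centre within 26.5 mm of the slot's middle along it and 10 mm across: only possible with the stem through the eye, under the head. It is at rest and released (x of plate in the frame of keeper between -0.0265 and 0.0265 m and y of plate in the frame of keeper between -0.01 and 0.01 m and angle between the x axis of plate and the x axis of keeper, either way round below 0.25 rad and z of plate in the frame of keeper between -0.003 and 0.003 m and angle between plate's own z axis and vertical below 0.06 rad and linear speed of plate below 0.01 m/s and contact force between plate and the fingers below 0.1 N); the robot touches nothing.
It fails at once if the stud is loaded with more than 15 N (contact force between keeper and anything else above 15 N).
It fails at once if the lid or box is loaded with more than 40 N (contact force between box and anything else above 40 N).
It fails at once if the soap bottle is moved by more than 20 mm (distance of soap from where it was at the start of the episode above 0.02 m).
It fails at once if the mug is moved by more than 20 mm (distance of mug from where it was at the start of the episode above 0.02 m).
It fails at once if the bowl is moved by more than 20 mm (distance of bowl from where it was at the start of the episode above 0.02 m).
It also fails if it takes over 54 s, if anything falls off the work surface, if the arm or the gripper's body presses on something with over 40 N, if the wrist force passes 120 N, or if a joint passes its speed limit or range.

## Working session

There is one attempt and no reset: what is moved stays moved. The work goes in short steps, Python scripts to look and compute and a shell command to move; the robot and the scene stay as the last step left them, time stands still between calls to the robot, and variables do not carry over. Pictures are saved under pics/ and viewed, at most 10 in all, crops included, and the job is handed in when it is done.

```bash
mkdir -p pics; ls
cat > h.py <<'E'
import numpy as np, cv2
from workcell import observe, get_image, robot
import pickle
def snap(n,f):
    d=get_image(n); cv2.imwrite(f'pics/{f}.png',d['frame'][:,:,::-1]); pickle.dump(d,open(f'{f}.pkl','wb')); return d
def ray(d,u,v):
    f=200/np.tan(np.radians(d['fov_y'])/2); T=np.array(d['T'])
    return T[:3,3],T[:3,:3]@np.array([(u-d['cx'])/f,-(v-d['cy'])/f,-1.])
def at(d,u,v,z):
    o,r=ray(d,u,v); return o+r*(z-o[2])/r[2]
def proj(d,p):
    f=200/np.tan(np.radians(d['fov_y'])/2); T=np.array(d['T']); c=T[:3,:3].T@(np.array(p)-T[:3,3])
    return d['cx']+f*c[0]/-c[2], d['cy']-f*c[1]/-c[2]
def load(f): return pickle.load(open(f+'.pkl','rb'))
def crop(f,x0,y0,x1,y1,k,out):
    im=cv2.imread(f'pics/{f}.png')[y0:y1,x0:x1]; cv2.imwrite(f'pics/{out}.png',cv2.resize(im,None,fx=k,fy=k,interpolation=cv2.INTER_CUBIC))
E
python3 - <<'E'
from h import *
a=snap('top','top0');b=snap('scene','sc0')
for d in(a,b): print({k:(v if k!='frame' else 0) for k,v in d.items()})
s=observe();print(s)
im=np.vstack([cv2.imread('pics/top0.png'),cv2.imread('pics/sc0.png')]);cv2.imwrite('pics/both0.png',cv2.resize(im,(480,600)))
E
```

```text
pics
{'frame': 0, 'fov_y': 46.1831429227508, 'cx': 317.3889063064657, 'cy': 199.54426532250795, 'T': array([[-2.05835405e-02,  9.96830819e-01, -7.68416300e-02,
         4.33141726e+02],
       [-9.99479496e-01, -1.86067203e-02,  2.63538722e-02,
         6.31148973e+01],
       [ 2.48405813e-02,  7.73440896e-02,  9.96694957e-01,
         1.18857977e+03],
       [ 0.00000000e+00,  0.00000000e+00,  0.00000000e+00,
         1.00000000e+00]])}
{'frame': 0, 'fov_y': 44.147146488502045, 'cx': 318.3971918139273, 'cy': 206.5062967736164, 'T': array([[ 4.72150989e-01, -7.00266554e-01,  5.35443924e-01,
         1.02555000e+03],
       [ 8.81448513e-01,  3.82650997e-01, -2.76815340e-01,
        -2.07042974e+02],
       [-1.10436273e-02,  6.02664888e-01,  7.97917960e-01,
         8.31080872e+02],
       [ 0.00000000e+00,  0.00000000e+00,  0.00000000e+00,
         1.00000000e+00]])}
{'time': 0.1, 'joint_pos': array([ 1.08719173,  0.38377803,  0.04382888,  1.59943875, -0.01793119,
        1.16120323, -0.04986688]), 'joint_vel': array([ 8.79704665e-05, -8.24585063e-04,  1.00699364e-03, -3.46042857e-03,
        6.75721962e-04, -1.67460605e-03,  8.99337446e-04]), 'joint_efforts': array([ 3.10324249e-03, -4.34723890e+01,  1.02926262e+00, -2.50452536e+01,
        1.07818900e-02,  5.43579910e-03, -2.01586579e-05]), 'eef_pos': array([ 244.2994579 , -601.45077956,  246.98647771]), 'tcp_rot': array([-1.18472914e-03,  9.81440955e-01,  1.91760707e-01, -2.80988393e-04]), 'ft_force': array([-0.27697726, -0.73138224, -0.16299901]), 'torque': array([-0.02760212, -0.01189077,  0.01943072]), 'gripper_force': 0.0, 'width': 85.36151684561275}
```

View pics/top0.png

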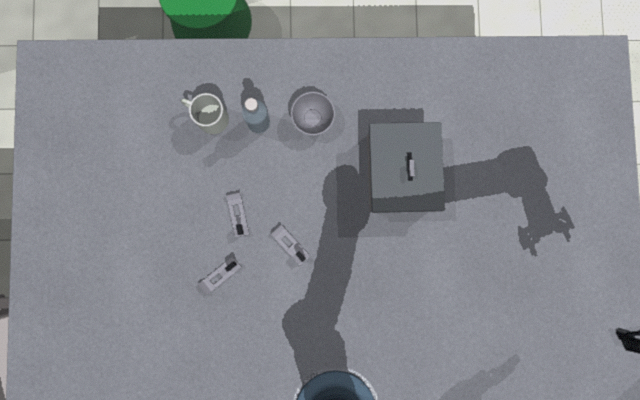

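View pics/sc0.png

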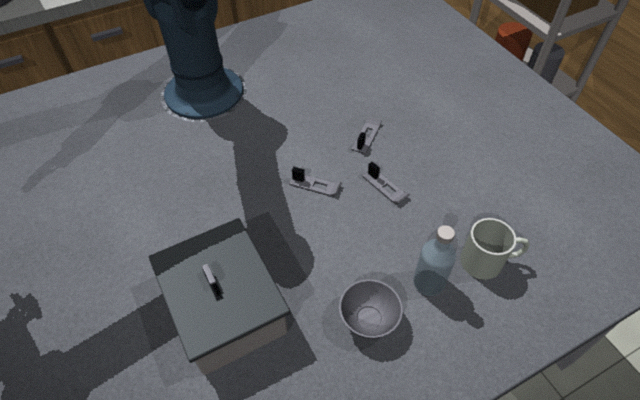

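Top: three plate-like candidates: A (237,213), B (290,243), C (219,273). The box is at (407,167), with the stud at about (410,166). I'll work out which plate is farthest and enlarge.

Run:
```python
from h import *
d=load('top0')
for n,u,v in(('A',237,213),('B',290,243),('C',219,273)):
    p=at(d,u,v,3);print(n,p,np.hypot(p[0],p[1]))
for n,u,v,z in(('mug',206,108,90),('soap',251,104,170),('bowl',312,113,50)):
    print(n,at(d,u,v,z))
for u,v in((370,123),(441,122),(444,211),(371,212)): print(at(d,u,v,100))
a=cv2.resize(cv2.imread('pics/top0.png')[183:243,205:285],None,fx=5,fy=5,interpolation=cv2.INTER_CUBIC)
b=cv2.resize(cv2.imread('pics/top0.png')[136:196,370:450],None,fx=5,fy=5,interpolation=cv2.INTER_CUBIC)
c=cv2.resize(cv2.imread('pics/sc0.png')[155:215,345:425],None,fx=5,fy=5,interpolation=cv2.INTER_CUBIC)
e=cv2.resize(cv2.imread('pics/sc0.png')[250:310,175:255],None,fx=5,fy=5,interpolation=cv2.INTER_CUBIC)
cv2.imwrite('pics/cr1.png',np.vstack([np.hstack([a,b]),np.hstack([c,e])]))
```

```text
A [494.33103091 235.02977141   3.        ] 547.3592618829865
B [416.27468541 102.89023815   3.        ] 428.8018363112587
C [345.52422019 280.81512765   3.        ] 445.24613715947515
mug [740.48392536 293.79059382  90.        ]
soap [725.735358   178.28434556 170.        ]
bowl [735.52707921  41.90699497  50.        ]
[696.26977965 -93.84376492 100.        ]
[ 696.22325637 -263.01253988  100.        ]
[ 484.66003561 -261.38064211  100.        ]
[485.63006013 -90.00954204 100.        ]
```

View pics/cr1.png

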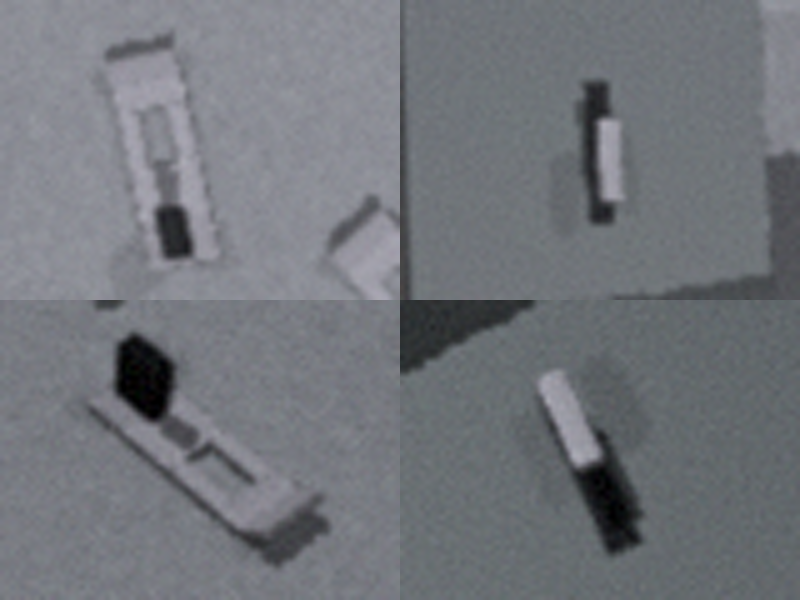

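Plate A (top 237,213) is farthest at 547 mm; B is 429 and C is 445. The crop shows its eye at (236.2,210), its grip top at (239.6,229.2), the slot ends at (409.2,152.4) and (410.4,180.4), and the head centre at (412.4,167.8).

Run:
```python
from h import *
d=load('top0');s=load('sc0')
def tri(p1,p2):
    o1,r1=ray(d,*p1);o2,r2=ray(s,*p2)
    A=np.c_[r1,-r2];t=np.linalg.lstsq(A,o2-o1,rcond=None)[0];a=o1+r1*t[0];b=o2+r2*t[1];return (a+b)/2,np.linalg.norm(a-b)
def t(x,y,dx=0,ox=205,oy=183):return ((x-dx)/5+ox,y/5+oy)
P=lambda n,v:print(n,np.round(v,1))
P('eye top',at(d,*t(156,135),5)); P('grip top',at(d,*t(171,210),38)); 
P('gripT',at(d,*t(173,231),38));P('tail',at(d,*t(183,262),5))
P('noseC',at(d,*t(140,65),13))
P('eye sc',at(s,345+228/5,155+170/5,5))
P('grip top sc',at(s,345+145/5,155+(358-300)/5,38))
P('tailsc',at(s,345+128/5,155+(425-300)/5,5))
k=lambda x,y:((x-400)/5+370,y/5+136); q=lambda x,y:((x-400)/5+175,(y-300)/5+250)
a,b=at(d,*k(596,82),100),at(d,*k(602,222),100);P('slot',a);P('slot',b);P('mid',(a+b)/2)
h1,h2=at(d,*k(610,118),124),at(d,*k(613,201),124);P('head',h1);P('head',h2);P('hm',(h1+h2)/2)
g1,g2=at(s,*q(551,374),124),at(s,*q(587,465),124);P('head sc',g1);P('h',g2);P('hm',(g1+g2)/2)
P('slot far end sc',at(s,*q(622,550),100))
# box corners scene
for c in((150,263),(240,221),(289,308),(190,360)):P('c',at(s,*c,100))
```

```text
eye top [501.8 236.7   5. ]
grip top [463.1 224.8  38. ]
gripT [452.9 223.9  38. ]
tail [437.8 223.7   5. ]
noseC [536.6 243.2  13. ]
eye sc [504.1 238.2   5. ]
grip top sc [456.  223.3  38. ]
tailsc [461.9 213.9   5. ]
slot [ 624.5 -184.5  100. ]
slot [ 558.1 -185.   100. ]
mid [ 591.3 -184.7  100. ]
head [ 603.4 -184.9  124. ]
head [ 564.9 -184.9  124. ]
hm [ 584.2 -184.9  124. ]
head sc [ 567.8 -183.2  124. ]
h [ 605.4 -184.8  124. ]
hm [ 586.6 -184.   124. ]
slot far end sc [ 625.9 -185.1  100. ]
c [ 503.4 -264.6  100. ]
c [495.6 -94.3 100. ]
c [692.7 -91.6 100. ]
c [ 697.9 -260.4  100. ]
```

Plate A: eye at about (503,237), grip at about (454,224), yaw about 13°. The stud head is at about (585.5,-184.5) and the slot middle at about (591.5,-184.7), along world x. The arm geometry favours pointing the nose away from the robot. I'll move over the grip on an arc.

```bash
python3 -m crank '[[[0.8,1,0],[0,0,0],0.6],[[0.8,1,0],[0,0,0],0.6],[[0.8,1,0],[0,0,0],0.6],[[0.8,1,0],[0,0,0],0.6],[[0.8,1,0],[0,0,0],0.6],[[0.8,1,0],[0,0,0],0.6],[[0.8,1,0],[0,0,0],0.6],[[0.8,1,0],[0,0,0],0.6],[[0.8,1,0],[0,0,0],0.6],[[0.8,1,0],[0,0,0],0.6]]' 40
python3 -m crank '[[[0.4,1,0],[0,0,-0.15],0.6],[[0.4,1,0],[0,0,-0.15],0.6],[[0.4,1,0],[0,0,-0.15],0.6],[[0.4,1,0],[0,0,-0.15],0.6],[[0.4,1,0],[0,0,-0.15],0.6],[[0.4,1,0],[0,0,-0.15],0.6],[[0.4,1,0],[0,0,-0.15],0.6],[[0.4,1,0],[0,0,-0.15],0.6],[[0.4,1,0],[0,0,-0.15],0.6],[[0.4,1,0],[0,0,-0.15],0.6]]'
python3 -m crank '[[[-0.2,1,0],[0,0,0],0.6],[[-0.2,1,0],[0,0,0],0.6],[[-0.2,1,0],[0,0,0],0.6],[[-0.2,1,0],[0,0,0],0.6],[[-0.2,1,0],[0,0,0],0.6],[[-0.2,1,0],[0,0,0],0.6],[[-0.2,1,0],[0,0,0],0.6],[[-0.2,1,0],[0,0,0],0.6],[[-0.2,1,0],[0,0,0],0.6],[[0,0,0],[0,0,0],0.6]]'
```

```text
time: 0.93
eef_pos: [445.0, -350.6, 247.8]
tcp_rot: [-0.0, 0.981, 0.192, -0.0]
ft_force: [-0.6, 0.1, -0.1]
width: 51.2
gripper_force: 0.0
time: 1.77
eef_pos: [544.4, -101.0, 247.7]
tcp_rot: [-0.0, 0.994, 0.114, -0.001]
ft_force: [-0.0, -0.2, 0.9]
width: 51.5
gripper_force: 0.0
time: 2.6
eef_pos: [497.4, 129.7, 248.2]
tcp_rot: [-0.002, 0.993, 0.119, -0.0]
ft_force: [0.8, 1.7, 0.7]
width: 51.4
gripper_force: 0.0
```

```bash
python3 -m crank '[[[-0.4,0.95,-0.3],[0,0,0],0.6],[[-0.4,0.95,-0.3],[0,0,0],0.6],[[-0.4,0.95,-0.3],[0,0,0],0.6],[[-0.4,0.95,-0.3],[0,0,0],0.6],[[0,0,-0.8],[0,0,0],0.6],[[0,0,0],[0,0,0],0.6],[[0,0,0],[0,0,0],0.6]]'
python3 - <<'E'
from h import *
d=snap('wrist','w1');s=observe();print(s['eef_pos'],s['tcp_rot'],d['T'],d['fov_y'])
for p in((454.5,224,38),(503,237,5)):print(proj(d,p))
E
```

```text
time: 3.18
eef_pos: [458.7, 216.4, 197.0]
tcp_rot: [0.001, 0.993, 0.114, -0.002]
ft_force: [0.9, -0.4, -1.2]
width: 51.5
gripper_force: 0.0
[459.82499366 216.26666486 197.94438314] [ 5.40095097e-04  9.93561834e-01  1.13288008e-01 -6.46159594e-04] [[ 2.27171618e-01  9.39891185e-01  2.54946300e-01  5.23088044e+02]
 [-9.73853342e-01  2.18804896e-01  6.11071688e-02  2.31082907e+02]
 [ 1.65059057e-03 -2.62162121e-01  9.65022434e-01  3.21435047e+02]
 [ 0.00000000e+00  0.00000000e+00  0.00000000e+00  1.00000000e+00]] 60.81737642512342
(np.float64(307.2590826356249), np.float64(189.3029729279691))
(np.float64(306.0394203268167), np.float64(127.16587712688832))
```

View pics/w1.png

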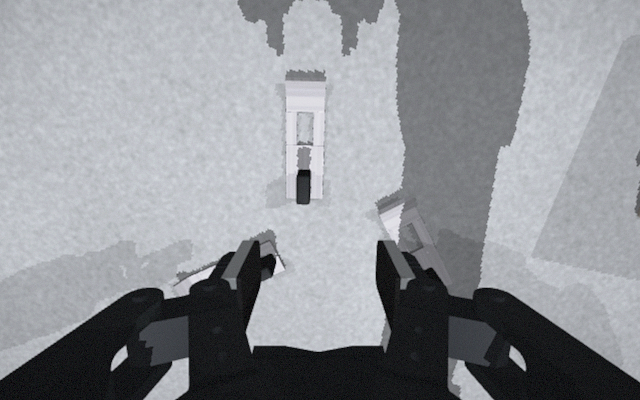

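The wrist view shows plate A aligned with the tool: eye centre at (305,128), tail end at (305,199), sides at columns 287 and 324. The grip runs from (303.5,170) to (303.5,204).

Run:
```python
from h import *
d=load('w1');ts=load('top0')
e=at(d,305,128,5);t=at(d,305,199.5,5);g=at(d,303.5,204,38)
print(e,t,np.linalg.norm(e-t),g, np.arctan2((e-t)[1],(e-t)[0]))
u=(e-t)/np.linalg.norm(e-t)
print('grip from eye',e-50*u,'from tail',t+16*u,'from griprear',g+13*u)
R=observe();q=R['tcp_rot'];print('tool yaw',2*np.arctan2(q[2],q[1]))
```

```text
[502.0585078  237.75927867   5.        ] [436.17332109 223.08115449   5.        ] 67.50040857532679 [441.00304862 224.30188078  38.        ] 0.21920362670500915
grip from eye [453.2549612  226.88665991   5.        ] from tail [451.790456  226.5603925   5.       ] from griprear [453.69197074 227.12876166  38.        ]
tool yaw 0.22706357057445448
```

```bash
python3 -m crank '[[[-0.14,0.2,-0.8],[0,0,0],0.6],[[-0.13,0.2,-0.8],[0,0,0],0.6],[[0,0,-0.9],[0,0,0],0.6],[[0,0,-0.9],[0,0,0],0.6],[[0,0,-0.9],[0,0,0],0.6],[[0,0,-0.9],[0,0,0],0.6],[[0,0,-0.7],[0,0,0],0.6],[[0,0,-0.5],[0,0,0],0.6],[[0,0,0],[0,0,0],0.6],[[0,0,0],[0,0,0],0.6]]'
```

```text
time: 4.07
eef_pos: [453.6, 227.1, 38.5]
tcp_rot: [0.0, 0.994, 0.113, 0.0]
ft_force: [-0.4, 0.4, 0.6]
width: 51.4
gripper_force: 0.0
```

```bash
python3 -m crank '[[[0,0,-0.3],[0,0,0],0.6],[[0,0,-0.2],[0,0,0],0.6],[[0,0,0],[0,0,0],0.6],[[0,0,0],[0,0,0],0],[[0,0,0],[0,0,0],0],[[0,0,0],[0,0,0],0],[[0,0,0],[0,0,0],0],[[0,0,0],[0,0,0],0],[[0,0,0],[0,0,0],0],[[0,0,0],[0,0,0],0]]' 60
```

```text
time: 4.9
eef_pos: [453.3, 228.0, 26.3]
tcp_rot: [-0.0, 0.993, 0.114, 0.0]
ft_force: [-0.3, -1.0, 4.8]
width: 11.3
gripper_force: 58.9
```

```bash
python3 -m crank '[[[0,0,0.3],[0,0,0],0],[[0,0,0.7],[0,0,0],0],[[0,0,1],[0,0,0],0],[[0,0,1],[0,0,0],0],[[0,0,1],[0,0,0],0],[[0,0,1],[0,0,0],0],[[0,0,1],[0,0,0],0],[[0,-0.5,1],[0,0,-0.3],0],[[0.2,-0.8,0.6],[0,0,-0.3],0],[[0.2,-0.9,0.4],[0,0,-0.3],0]]'
python3 -m crank '[[[0.3,-1,0],[0,0,-0.3],0],[[0.3,-1,0],[0,0,-0.3],0],[[0.3,-1,0],[0,0,-0.3],0],[[0.3,-1,0],[0,0,-0.37],0],[[0.3,-1,0],[0,0,0],0],[[0.3,-1,0],[0,0,0],0],[[0.3,-1,0],[0,0,0],0],[[0.3,-1,0],[0,0,0],0],[[0.1,-1,0],[0,0,0],0],[[0.1,-1,0],[0,0,0],0]]'
python3 -m crank '[[[0,-1,0],[0,0.6,0],0],[[0,-1,0],[0,0.8,0],0],[[0,-1,0],[0,0.8,0],0],[[0,-0.7,0],[0,0.8,0],0],[[0,-0.5,0],[0,0.8,0],0],[[0,-0.2,0],[0,0.8,0],0],[[0,0,0],[0,0.8,0],0],[[0,0,0],[0,0.6,0],0],[[0,0,0],[0,0.33,0],0],[[0,0,0],[0,0,0],0]]'
```

```text
time: 5.73
eef_pos: [462.9, 174.1, 228.1]
tcp_rot: [-0.001, 0.998, 0.068, 0.001]
ft_force: [0.4, 0.0, -1.7]
width: 10.9
gripper_force: 58.4
time: 6.57
eef_pos: [527.1, -78.2, 225.2]
tcp_rot: [-0.0, 1.0, 0.001, -0.001]
ft_force: [-0.2, -0.1, -1.5]
width: 11.1
gripper_force: 58.3
time: 7.4
eef_pos: [527.9, -186.2, 223.1]
tcp_rot: [-0.001, 0.945, 0.002, -0.327]
ft_force: [0.1, 0.1, -1.3]
width: 10.8
gripper_force: 58.5
```

```bash
python3 -m crank '[[[0.5,0,-0.2],[0,0,0],0],[[0.5,0.05,-0.2],[0,0,0],0],[[0.5,0,-0.2],[0,0,0],0],[[0.4,0,-0.2],[0,0,0],0],[[0,0,0],[0,0,0],0],[[0,0,0],[0,0,0],0]]'
python3 - <<'E'
from h import *
d=snap('wrist','w2');e=snap('scene','s2');s=observe();print(s['eef_pos'],s['tcp_rot'])
print(np.round(d['T'],3))
for p in((566.5,-184.5,124),(604.5,-184.5,124),(604.5,-184.5,118)):print(proj(d,p))
a=cv2.imread('pics/s2.png')[210:350,130:320];a=cv2.resize(a,(640,472),interpolation=cv2.INTER_CUBIC)
cv2.imwrite('pics/s2c.png',a)
E
```

```text
time: 7.9
eef_pos: [575.0, -185.7, 205.5]
tcp_rot: [-0.001, 0.946, 0.001, -0.326]
ft_force: [-0.1, -0.5, -1.4]
width: 11.4
gripper_force: 58.5
[ 574.74417434 -186.21601946  206.26226241] [-2.47663426e-04  9.45590296e-01  5.21611736e-04 -3.25359276e-01]
[[ 2.00000e-03  6.02000e-01  7.98000e-01  7.04197e+02]
 [-1.00000e+00  2.00000e-03  1.00000e-03 -1.85908e+02]
 [-1.00000e-03 -7.98000e-01  6.02000e-01  2.63510e+02]
 [ 0.00000e+00  0.00000e+00  0.00000e+00  1.00000e+00]]
(np.float64(315.28240331720514), np.float64(148.92534212741796))
(np.float64(314.94535662897056), np.float64(91.98368622157327))
(np.float64(315.0246717374445), np.float64(84.5318662579403))
```

View pics/w2.png

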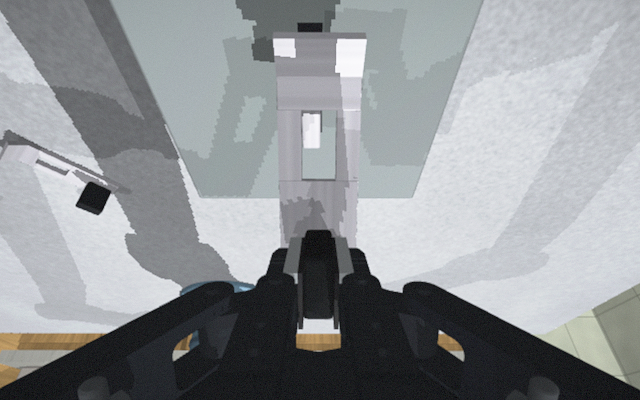

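The wrist view shows the head (302–321, down to row 148) through the eye (302–337, rows 110–180), so the head sits left (+y) in the eye. I'll enlarge it to measure the offset.

Run:
```python
from h import *
crop('w2',260,10,380,190,3.3,'w2c')
d=load('w2');print(d['cx'],d['cy'])
```

```text
317.95954683098495 198.9972549986962
```

View pics/w2c.png

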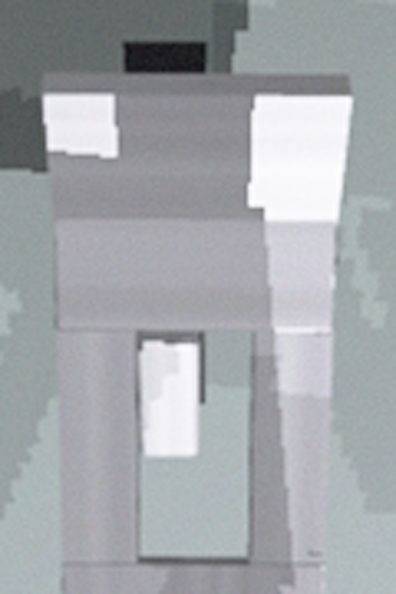

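Relative to the plate, the head is about 4 mm towards +y, and head and slot agree on that. The near head end fixes the stud at x≈586. I'll shift y by +4 mm and descend gently past the head's far end.

```bash
python3 -m crank '[[[0,0.08,0],[0,0,0],0],[[0,0.08,0],[0,0,0],0],[[0,0,-0.2],[0,0,0],0],[[0,0,-0.3],[0,0,0],0],[[0,0,-0.2],[0,0,0],0],[[0,0,0],[0,0,0],0],[[0,0,0],[0,0,0],0]]'
python3 - <<'E'
from h import *
d=snap('wrist','w3');s=observe();print(s['eef_pos'],s['tcp_rot'])
crop('w3',260,10,380,190,3.3,'w3c')
E
```

```text
time: 8.58
eef_pos: [574.7, -182.0, 187.3]
tcp_rot: [-0.0, 0.945, 0.001, -0.326]
ft_force: [-1.2, -0.1, -1.0]
width: 11.1
gripper_force: 58.5
[ 575.06321907 -182.03447908  187.77938257] [-3.17627425e-04  9.45385260e-01  6.74107383e-04 -3.25954223e-01]
```

View pics/w3c.png

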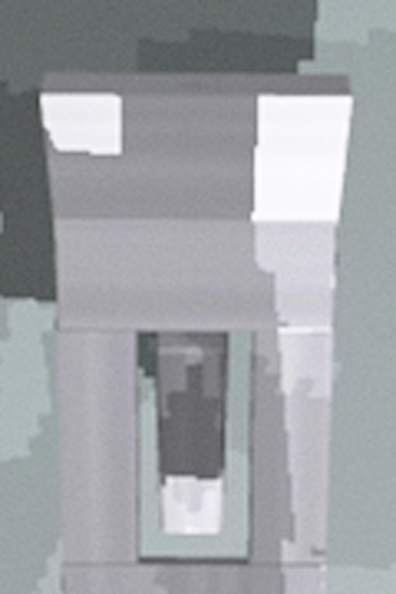

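The head is centred in the eye (192 against 193.5 in the crop), and its far end is visible inside the bar. I'll keep descending gently.

```bash
python3 -m crank '[[[0,0,-0.1],[0,0,0],0],[[0,0,-0.1],[0,0,0],0],[[0,0,-0.1],[0,0,0],0],[[0,0,0],[0,0,0],0]]';python3 -m crank '[[[0,0,-0.1],[0,0,0],0],[[0,0,-0.1],[0,0,0],0],[[0,0,0],[0,0,0],0],[[0,0,0],[0,0,0],0]]'
python3 - <<'E'
from h import *
d=load('w3')
for r in(345,535):print(at(d,318,r/3.3+10,124))
E
```

```text
time: 8.97
eef_pos: [575.1, -181.9, 180.1]
tcp_rot: [-0.0, 0.945, 0.001, -0.326]
ft_force: [-1.1, 0.3, -0.9]
width: 11.0
gripper_force: 58.5
time: 9.3
eef_pos: [575.2, -181.9, 175.5]
tcp_rot: [-0.0, 0.945, 0.001, -0.326]
ft_force: [-0.3, 0.1, -1.8]
width: 11.0
gripper_force: 58.5
[ 605.42134283 -182.28643369  124.        ]
[ 566.82061754 -182.35347783  124.        ]
```

```bash
for i in 1 2 3 4 5; do :; done; python3 -m crank '[[[0,0,-0.08],[0,0,0],0],[[0,0,-0.04],[0,0,0],0],[[0,0,0],[0,0,0],0]]' | egrep 'eef|ft'; python3 -m crank '[[[0,0,-0.04],[0,0,0],0],[[0,0,0],[0,0,0],0]]' | egrep 'eef|ft'; python3 -m crank '[[[0,0,-0.04],[0,0,0],0],[[0,0,0],[0,0,0],0]]' | egrep 'eef|ft'
```

```text
eef_pos: [575.3, -181.9, 172.5]
ft_force: [-0.4, -0.6, -2.0]
eef_pos: [575.3, -182.0, 171.6]
ft_force: [0.2, 0.1, -1.1]
eef_pos: [575.3, -182.0, 170.6]
ft_force: [0.2, 0.3, -2.3]
```

```bash
python3 -m crank '[[[0,0,-0.04],[0,0,0],0],[[0,0,0],[0,0,0],0]]' | egrep 'eef|ft'; python3 -m crank '[[[0,0,-0.04],[0,0,0],0],[[0,0,0],[0,0,0],0]]' | egrep 'eef|ft'
```

```text
eef_pos: [575.4, -182.0, 169.7]
ft_force: [0.5, -0.6, -2.0]
eef_pos: [575.4, -182.0, 169.6]
ft_force: [-1.5, 0.9, 1.8]
```

The lip touches the lid at TCP z≈169.6. I'll raise 3 mm and draw back under the head.

```bash
python3 -m crank '[[[0,0,0.14],[0,0,0],0],[[0,0,0],[0,0,0],0],[[-0.1,0,0],[0,0,0],0],[[-0.1,0,0],[0,0,0],0],[[-0.1,0,0],[0,0,0],0],[[0,0,0],[0,0,0],0]]' | egrep 'eef|ft'; python3 -m crank '[[[-0.1,0,0],[0,0,0],0],[[-0.1,0,0],[0,0,0],0],[[-0.1,0,0],[0,0,0],0],[[0,0,0],[0,0,0],0]]' | egrep 'eef|ft'
```

```text
eef_pos: [567.1, -182.1, 172.1]
ft_force: [-0.1, 0.1, -1.9]
eef_pos: [559.8, -182.1, 172.3]
ft_force: [0.8, -0.4, -1.9]
```

```bash
python3 -m crank '[[[-0.06,0,0],[0,0,0],0],[[0,0,0],[0,0,0],0]]' | egrep 'eef|ft'; python3 -m crank '[[[-0.04,0,0],[0,0,0],0],[[0,0,0],[0,0,0],0]]' | egrep 'eef|ft';python3 -m crank '[[[-0.04,0,0],[0,0,0],0],[[0,0,0],[0,0,0],0]]' | egrep 'eef|ft'
```

```text
eef_pos: [558.7, -182.0, 172.4]
ft_force: [0.3, -0.1, -1.3]
eef_pos: [557.8, -182.0, 172.3]
ft_force: [-0.6, -0.4, -1.0]
eef_pos: [556.8, -182.0, 172.3]
ft_force: [-0.3, -0.1, -0.9]
```

```bash
python3 -m crank '[[[-0.04,0,0],[0,0,0],0],[[0,0,0],[0,0,0],0]]' | egrep 'eef|ft'; python3 -m crank '[[[-0.03,0,0],[0,0,0],0],[[0,0,0],[0,0,0],0]]' | egrep 'eef|ft'
```

```text
eef_pos: [555.7, -182.0, 172.3]
ft_force: [0.2, 0.3, -1.6]
eef_pos: [555.0, -182.0, 172.3]
ft_force: [-0.0, 0.3, -1.1]
```

```bash
python3 -m crank '[[[-0.03,0,0],[0,0,0],0],[[0,0,0],[0,0,0],0]]' | egrep 'eef|ft'
```

```text
eef_pos: [554.2, -182.0, 172.3]
ft_force: [-0.2, 0.0, -2.1]
```

```bash
python3 -m crank '[[[-0.03,0,0],[0,0,0],0],[[0,0,0],[0,0,0],0]]' | egrep 'eef|ft'
```

```text
eef_pos: [553.7, -182.0, 172.3]
ft_force: [0.5, -0.7, -1.0]
```

```bash
python3 -m crank '[[[-0.03,0,0],[0,0,0],0],[[0,0,0],[0,0,0],0]]' | egrep 'eef|ft'
```

```text
eef_pos: [553.3, -182.0, 172.3]
ft_force: [1.4, 0.1, -1.5]
```

Contact with the stem is felt at TCP x≈553.6, 172.3 high. I'll work out the arc that levels the plate about the bar's edge.

Run:
```python
from h import *
s=observe();print(s['eef_pos'],s['ft_force'],s['torque']);q=s['tcp_rot'];th=2*np.degrees(np.arctan2(-q[3],q[1]));print(th)
a,b=65.2,26.3
T=np.radians(np.r_[th,np.arange(36,-1,-3)])
X=-a*np.cos(T)+b*np.sin(T);Z=a*np.sin(T)+b*np.cos(T)
for i in range(1,len(T)):print(np.round(np.degrees(T[i]),1),'turn',np.round(np.degrees(T[i]-T[i-1])/6,2),'d',np.round((X[i]-X[i-1])/25,3),np.round((Z[i]-Z[i-1])/25,3),'tcp',np.round(X[i]-X[0]+554.4,1),np.round(Z[i]-Z[0]+172.4,1))
```

```text
[ 553.31745529 -181.97953237  172.29393231] [ 1.4346287   0.13745709 -1.47387866] [-0.02490378 -1.12877759 -0.00420906]
37.88877492293293
36.0 turn -0.31 d -0.079 -0.048 tcp 552.4 171.2
33.0 turn -0.5 d -0.123 -0.081 tcp 549.3 169.2
30.0 turn -0.5 d -0.118 -0.088 tcp 546.4 167.0
27.0 turn -0.5 d -0.114 -0.094 tcp 543.6 164.6
24.0 turn -0.5 d -0.108 -0.1 tcp 540.8 162.1
21.0 turn -0.5 d -0.103 -0.105 tcp 538.3 159.5
18.0 turn -0.5 d -0.097 -0.11 tcp 535.8 156.8
15.0 turn -0.5 d -0.092 -0.115 tcp 533.5 153.9
12.0 turn -0.5 d -0.085 -0.12 tcp 531.4 150.9
9.0 turn -0.5 d -0.079 -0.124 tcp 529.4 147.8
6.0 turn -0.5 d -0.072 -0.128 tcp 527.6 144.6
3.0 turn -0.5 d -0.066 -0.132 tcp 526.0 141.3
0.0 turn -0.5 d -0.059 -0.135 tcp 524.5 137.9
```

```bash
python3 -m crank '[[[0.06,0,0],[0,0,0],0],[[0,0,0],[0,0,0],0],[[0,0,0],[0,0,0],0]]' | egrep 'eef|ft'; python3 -c "
from h import *
s=observe();print(s['torque'],s['ft_force'],s['eef_pos'])"
```

```text
eef_pos: [554.2, -181.9, 172.3]
ft_force: [-0.4, 0.2, -1.6]
[ 0.03063568 -0.83105241 -0.01237104] [-0.42082836  0.19216145 -1.6451175 ] [ 554.21632198 -181.94545032  172.25444682]
```

```bash
python3 -m crank '[[[-0.079,0,-0.046],[0,-0.31,0],0],[[-0.123,0,-0.08],[0,-0.5,0],0],[[-0.118,0,-0.088],[0,-0.5,0],0],[[0,0,0],[0,0,0],0]]' | egrep 'eef|ft|rot'; python3 -m crank '[[[-0.114,0,-0.094],[0,-0.5,0],0],[[-0.108,0,-0.1],[0,-0.5,0],0],[[0,0,0],[0,0,0],0]]' | egrep 'eef|ft|rot'
```

```text
eef_pos: [545.5, -182.7, 167.9]
tcp_rot: [0.0, 0.966, 0.0, -0.259]
ft_force: [1.1, 0.2, -1.2]
eef_pos: [540.1, -182.5, 162.7]
tcp_rot: [0.0, 0.978, 0.0, -0.209]
ft_force: [0.8, -1.1, -1.1]
```

```bash
python3 -m crank '[[[0.02,0,0],[0,0,0],0],[[-0.103,0,-0.105],[0,-0.5,0],0],[[-0.097,0,-0.11],[0,-0.5,0],0],[[0,0,0],[0,0,0],0]]' | egrep 'eef|ft|rot'; python3 -m crank '[[[-0.092,0,-0.115],[0,-0.5,0],0],[[-0.085,0,-0.12],[0,-0.5,0],0],[[0,0,0],[0,0,0],0]]' | egrep 'eef|ft|rot'
```

```text
eef_pos: [535.4, -182.0, 156.6]
tcp_rot: [-0.0, 0.987, 0.001, -0.158]
ft_force: [0.4, 0.4, -1.7]
eef_pos: [531.1, -182.0, 150.7]
tcp_rot: [-0.0, 0.994, 0.001, -0.106]
ft_force: [0.6, -0.5, -2.5]
```

```bash
python3 -m crank '[[[-0.079,0,-0.124],[0,-0.5,0],0],[[-0.072,0,-0.128],[0,-0.5,0],0],[[0,0,0],[0,0,0],0]]' | egrep 'eef|ft|rot'; python3 -m crank '[[[-0.066,0,-0.132],[0,-0.5,0],0],[[-0.059,0,-0.135],[0,-0.5,0],0],[[0,0,0],[0,0,0],0],[[0,0,0],[0,0,0],0]]' | egrep 'eef|ft|rot'
```

```text
eef_pos: [527.4, -182.0, 144.3]
tcp_rot: [-0.0, 0.999, 0.001, -0.054]
ft_force: [-0.2, 0.2, -2.0]
eef_pos: [525.1, -182.0, 138.0]
tcp_rot: [-0.0, 1.0, 0.001, -0.003]
ft_force: [-0.6, -0.1, -1.4]
```

Level, with no force. I'll advance 8 mm to centre the plate and lower it onto the lid.

```bash
python3 -m crank '[[[0.16,0,-0.05],[0,-0.05,0],0],[[0.16,0,-0.1],[0,0,0],0],[[0,0,-0.1],[0,0,0],0],[[0,0,-0.1],[0,0,0],0],[[0,0,-0.05],[0,0,0],0],[[0,0,0],[0,0,0],0]]' | egrep 'eef|ft|rot'; python3 -m crank '[[[0,0,-0.04],[0,0,0],0],[[0,0,0],[0,0,0],0]]' | egrep 'eef|ft|rot'
```

```text
eef_pos: [532.4, -181.8, 127.1]
tcp_rot: [-0.0, 1.0, 0.001, 0.001]
ft_force: [0.1, -0.5, -1.4]
eef_pos: [532.8, -182.0, 126.7]
tcp_rot: [-0.0, 1.0, 0.001, 0.001]
ft_force: [0.4, 0.4, -1.7]
```

```bash
python3 -m crank '[[[0,0,-0.04],[0,0,0],0],[[0,0,0],[0,0,0],0]]' | egrep 'eef|ft|rot'
```

```text
eef_pos: [533.1, -182.1, 126.3]
tcp_rot: [0.0, 1.0, 0.001, 0.002]
ft_force: [-0.9, 0.1, 1.1]
```

It is resting on the lid. I'll release and retreat upward.

```bash
python3 -m crank '[[[0,0,0],[0,0,0],0.15],[[0,0,0],[0,0,0],0.3],[[0,0,0],[0,0,0],0.5],[[0,0,0],[0,0,0],0.5],[[0,0,0],[0,0,0],0.5],[[0,0,0],[0,0,0],0.5]]'; python3 -m crank '[[[0,0,0.2],[0,0,0],0.5],[[0,0,0.5],[0,0,0],0.5],[[0,0,1],[0,0,0],0.5],[[-0.5,0,1],[0,0,0],0.5],[[-0.8,0,1],[0,0,0],0.5],[[-0.8,0,0.5],[0,0,0],0.5],[[-0.8,0,0],[0,0,0],0.5],[[0,0,0],[0,0,0],0.5],[[0,0,0],[0,0,0],0.5]]'
python3 - <<'E'
from h import *
snap('wrist','w4');snap('scene','s4')
a=cv2.imread('pics/w4.png');b=cv2.resize(cv2.imread('pics/s4.png')[230:330,160:260],(400,400),interpolation=cv2.INTER_CUBIC)
cv2.imwrite('pics/f4.png',np.hstack([a[:,120:520],b]))
E
```

```text
time: 15.72
eef_pos: [533.1, -182.0, 125.9]
tcp_rot: [0.0, 1.0, 0.001, 0.002]
ft_force: [-0.5, 0.1, -0.5]
width: 42.6
gripper_force: 0.0
time: 16.47
eef_pos: [460.3, -182.3, 232.2]
tcp_rot: [0.001, 1.0, 0.0, 0.003]
ft_force: [-0.1, 0.4, 0.8]
width: 43.0
gripper_force: 0.0
```

View pics/f4.png

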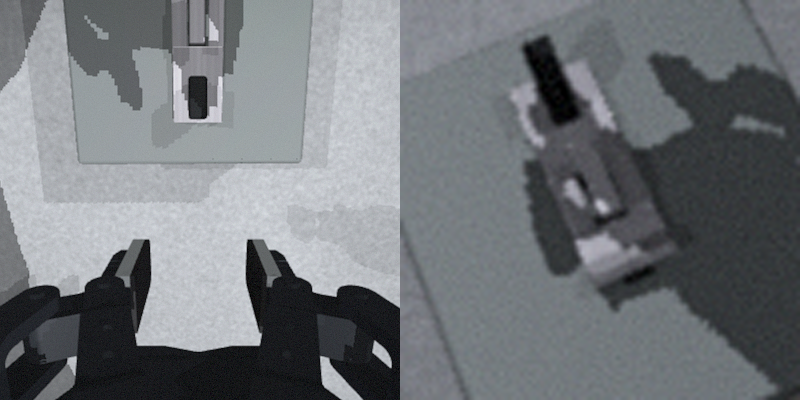

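The plate lies flat along the slot with the stud's head over its eye (right panel, around 590,195). The grip is released and the gripper is clear.

```bash
python3 -c "
from workcell import robot
print(robot.finish_job())"
```

```text
the job is handed in; nothing more can be done
None
```

The locking plate lies flat on the lid along the slot, caught under the stud's head and released; the job was handed in at about 16.5 s with only light contact forces (a few newtons measured), and the hand-in call returned no verdict.

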